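# Weigh the bottom carton of the dispenser

## Robot

A 6-joint arm with a two-finger parallel gripper is mounted at the origin on the work surface. World frame = base frame: x ahead of the robot, y to its left, z up, the work surface at z = 0. Lengths are in mm, angles in rad, forces in N, time in s.
With the tool pointing down it reaches from about 300 to 775 mm from the base axis. Payload 14.6 kg.
Tool frame: the origin (TCP) lies at the very end of the fingers, on their centre line; the grasp point (between the pads) lies 19 mm behind it; z points along the fingers, y is the line along which they close (so a half turn about z gives the same grasp; the last joint's range is limited). The gripper opens to 94 mm and grips with 3 to 60 N. Pads are 16 mm wide; open, the fingers measure 119 mm over their backs; the gripper's body (75 mm by 177 mm) begins 78 mm behind the grasp point.
Start: joints at [-1.176, 0.3, 1.521, -0, 1.321, -0.067], TCP at [245.05, -492.382, 205.446] pointing down, gripper open.
Joint ranges: [-3.03, 3.03], [-0.79, 2.21], [0.23, 2.52], [-1.04, 4.18], [0, 3.07], [-2.55, 2.55]. Speed limits (rad/s): [2.22, 2.22, 2.57, 3.14, 3.14, 3.14].

## Interface

Orientations are given as [roll, pitch, yaw] about the fixed x, y, z axes, in that order (R = Rz(yaw) Ry(pitch) Rx(roll)).
In Python, from cell import manip gives the robot as it stands.
- The arm moves only by the tool servo_tool, never from a script. Its argument "motion" is a list that holds one entry, the list of rows, each a list of 7 numbers: the shift along the world's x, y, z as a fraction of full scale, then the turn, a rotation vector about the world's x, y, z as a fraction of full scale, then the closure, from 0 (fully open) to 1 (shut). In form: [[[x, y, z, rx, ry, rz, gripper], ...]]. A call has 1 to 10 rows; each row is the pose to reach, as a shift and turn from the pose commanded when the call began, turning the shorter way round; what a row does not reach only later rows make up. Full scale, the value 1, is 0.5 m for a shift and pi rad for a turn. A row lasts 1/10 s, in which the tool goes at most 50 mm and 8.59 degrees, less where a joint would pass 70% of its speed; a pose out of reach is approached as far as the arm can. A call with a number of a shift or a turn outside -1 to 1 is refused whole. A call with a gripper value outside its range is refused whole. The fingers move at their own pace and stop on an object; "newtons" is the grip in N (left out, the last holds). Time passes only in rows, so rows that repeat a pose let the fingers close. It gives the time, the measured TCP pose, the force, the opening and the grip force at its end, in the units of the state.
- manip.read_state(): the state, without advancing time (a new reading comes with each control period).
- manip.camera(name): name is "scene" or "top" or "wrist"; returns a dict with "frame" (420x560x3 uint8, red, green, blue), "range_z" (420x560 float32, mm along the optical axis (not along the pixel's ray), 0 where there is no reading), "vfov" (degrees; the focal length in pixels is half the picture's height over the tangent of half this angle, whatever the lens; pixels are square), "cx", "cy" (the principal point, pixels), "cam_to_world" (4x4, takes a point from camera to world coordinates). Camera axes: x right, y down, z forward; pixel columns grow to the right and rows downward; lengths in mm; the calibration is good to about 2 mm. A picture is of the moment at which its call begins.
- manip.sign_off(): hands the job in; it is judged then, once.
The state is a dict: "clock": time; "joints": joint angles; "qd": joint speeds; "effort": joint torques, N m; "eef_pos": TCP position; "eef_rot": TCP orientation; "wrist_force": force on the tool from outside, world axes, zero at the start; "moment": the same for the moment, N m; "finger_gap": finger opening in mm; "finger_force": force on a finger pad.
Only numpy, scipy, OpenCV 4.12 (cv2) and the standard library are available. Lean on these libraries where they do the work, as an engineer would, in place of code of your own. Each camera call takes 0.05 s, during which the arm holds its last target. There are 200 camera calls.

## Task

The pack to be weighed is the bottom one of the red-banded cartons, the one already poking out at the front of its dispenser. Draw it straight out from under the others, without unloading or toppling the stack, so that the rest settle down one place, flat and square in the dispenser, and then set it down gently, flat and the same way up, in the middle of the balance pan and let go. Leave the blue-banded cartons and the two bottles as they stand.

Things in the scene. Friction and masses are not known exactly. Their poses are not given: they have to be found in the camera images.
- rack_red: Dispenser of the red-banded cartons, fixed on the bench: open-topped, white base, clear sides and back. Origin: on the bench under the middle of the compartment; x points to its back, cartons come out along -x, towards the robot's side (yaw within 0.3 rad). Compartment 130 mm long (x -64.5 to +65.5), 67 wide, floor 8 mm above the bench; sides and back 4 thick, up to 62; slippery.
- rail_red (a point): Middle of the lower front edge of that dispenser's front rail (white, red strip), 67.5 mm in front of its origin, 28 mm up. The rail is 75 wide, 3 thick, 10 high, with a lip above it flared 7 mm forward, up to 50: one carton passes under with 4 mm to spare; the next is held back. A tongue 40 wide, top 8 mm up, reaches 50 mm in front of it; the carton on it overhangs 11 mm each side, free to pinch.
- rack_blue: The dispenser of the blue-banded cartons: the same shape with a blue strip on the rail, fixed to the bench.
- red0: A folding carton for blister packs, 125 x 62 x 16 mm (x, y, z), about 40 g, white with a 26 mm red band round its front (-x) half and grey print. Origin: centre of its underside; x along its length, z up. The bottom carton of the red stack, lying on the base of its dispenser (underside 8 mm above the bench), its front end poking out 31 to 41 mm past the front rail.
- red1: A folding carton for blister packs, 125 x 62 x 16 mm (x, y, z), about 40 g, white with a 26 mm red band round its front (-x) half and grey print. Origin: centre of its underside; x along its length, z up. Second from the bottom (underside at 24 mm), wholly inside the dispenser. As the bottom carton is drawn, the three above tip back by up to about 0.25 rad, then drop one place.
- red2: A folding carton for blister packs, 125 x 62 x 16 mm (x, y, z), about 40 g, white with a 26 mm red band round its front (-x) half and grey print. Origin: centre of its underside; x along its length, z up. Third from the bottom.
- red3: A folding carton for blister packs, 125 x 62 x 16 mm (x, y, z), about 40 g, white with a 26 mm red band round its front (-x) half and grey print. Origin: centre of its underside; x along its length, z up. The top of the red stack (its top 72 mm above the bench).
- blue0: A folding carton for blister packs, 125 x 62 x 16 mm (x, y, z), about 40 g, white with a 26 mm blue band round its front (-x) half and grey print. Origin: centre of its underside; x along its length, z up. Bottom of the two cartons in the other dispenser; a bystander.
- blue1: A folding carton for blister packs, 125 x 62 x 16 mm (x, y, z), about 40 g, white with a 26 mm blue band round its front (-x) half and grey print. Origin: centre of its underside; x along its length, z up. Top of the two cartons in the other dispenser; a bystander.
- balance: White portable laboratory balance, 230 mm deep (x from -148 to +82 mm), 160 mm wide, fixed on the bench. Origin: on the bench under the centre of the pan; its lower front with the display points to its -x. The housing is 40 mm high under the pan.
- pan: The balance's flat steel pan, 140 x 140 mm, without a rim. It is sprung like a load cell: sinks about 0.3 mm per newton, 3 mm at most.
- pan_top (a point): Centre of the pan's upper face, 58 mm above the bench; z up.
- bottle_white: White plastic tablet jar, 48 mm across, 85 mm tall, standing on the bench; a bystander. Origin: centre of its underside.
- bottle_amber: Amber bottle with a blue cap, 54 mm across, 120 mm tall, standing on the bench; a bystander. Origin: centre of its underside.
Mind the look-alikes: they are no part of the job. What is shaped like the red0 but black or turquoise is not meant. Leave any brown look-alike of the rack_red alone.

How it is judged:
By the outcome, as a careful person would: the job done as asked, in the order asked, and still so for the second after the job is handed in, with the robot touching nothing.
It also fails if it takes over 48 s, if anything falls off the work surface, if the arm or the gripper's body presses on something with over 40 N, if the wrist force passes 120 N, or if a joint passes its speed limit or range.

## Working session

There is one attempt and no reset: what is moved stays moved. The work goes in short steps, Python scripts to look and compute and a tool call to move; the robot and the scene stay as the last step left them, time stands still between calls to the robot, and variables do not carry over. Pictures are saved under pics/ and viewed, at most 10 in all, crops included, and the job is handed in when it is done.

Besides the shell and the picture viewer there is one more tool, called after ">>>" as name([rows], argument=value, ...), one row to a line, values as JSON. servo_tool: Moves the arm, as the interface text tells. Its arguments: {"type":"object","properties":{"motion":{"type":"array"},"newtons":{"type":"number"}},"required":["motion"]}

```bash
mkdir -p pics; cat > h.py <<'E'
import numpy as np, cv2
from cell import manip
def cam(n):
    c=manip.camera(n); c['f']=210/np.tan(np.radians(c['vfov']/2)); return c
def pts(c):
    z=c['range_z'].astype(float); v,u=np.mgrid[:420,:560]
    P=np.stack([(u-c['cx'])/c['f']*z,(v-c['cy'])/c['f']*z,z,np.ones_like(z)],-1)
    M=np.array(c['cam_to_world']); return (P@M.T)[...,:3]
def save(c,n): cv2.imwrite('pics/'+n,c['frame'][...,::-1])
E
python3 - <<'E'
from h import *
import pickle
d={}
for n in('scene','top'):
    c=cam(n); d[n]=c; print(n,np.round(c['cam_to_world'],3).tolist(),c['vfov'])
pickle.dump(d,open('d.pkl','wb'))
cv2.imwrite('pics/a.png',d['scene']['frame'][...,::-1]);cv2.imwrite('pics/b.png',d['top']['frame'][...,::-1])
print(manip.read_state())
E
```

```text
scene [[0.451, 0.482, -0.752, 1304.529], [0.893, -0.259, 0.369, -378.27], [-0.016, -0.837, -0.547, 643.957], [0.0, 0.0, 0.0, 1.0]] 52.06401001658249
top [[0.01, -0.996, 0.086, 391.963], [-1.0, -0.008, 0.013, -8.955], [-0.012, -0.087, -0.996, 1298.402], [0.0, 0.0, 0.0, 1.0]] 46.68159342132341
{'clock': 0.1, 'joints': array([-1.17561391e+00,  3.00450114e-01,  1.52149723e+00, -1.80761635e-05,
        1.32070251e+00, -6.65721114e-02]), 'qd': array([ 2.43330679e-03, -9.74981648e-04, -1.76625989e-03, -1.64290490e-04,
       -9.16069711e-04,  1.06034182e-05]), 'effort': array([-6.87861648e-04, -5.32651412e+01, -3.53287518e+01,  7.08946050e-02,
        2.35100929e-02, -2.89889635e-05]), 'eef_pos': array([ 244.95443376, -492.18488825,  204.9333139 ]), 'eef_rot': array([-3.14053664e+00, -5.28571773e-05,  4.61758985e-01]), 'wrist_force': array([0.67765911, 0.13596748, 0.47656466]), 'moment': array([0.04266057, 0.00819994, 0.00337219]), 'finger_force': 0.0, 'finger_gap': 94.27783927573137}
```

View pics/a.png

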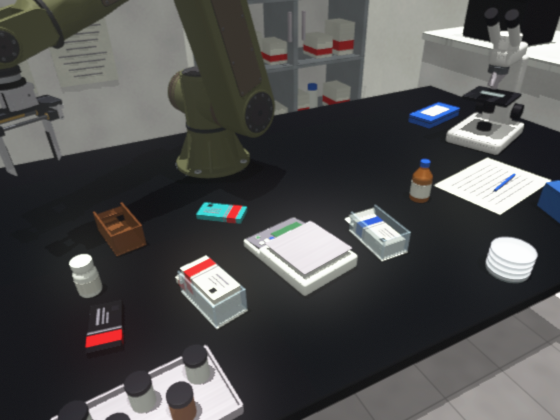

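View pics/b.png

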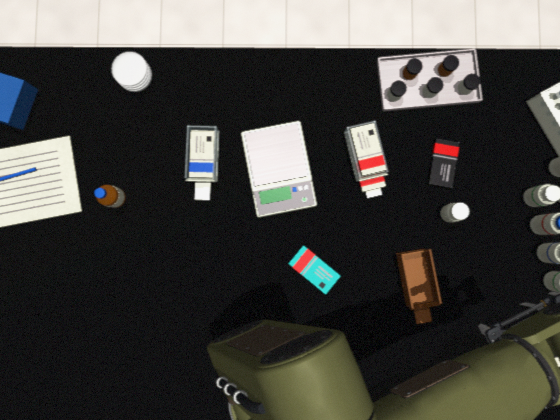

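The red dispenser is at top (367,152) with its bottom carton poking out at (372,183), and the balance is at (278,165). The candidates are:
- red rack carton: top (372,183), the one I want
- black carton: (445,163), not it
- turquoise carton: (315,270), not it
- brown rack: (418,285), not it
- blue rack: (202,160), not it

I'll measure and take a close crop.

```bash
cat > m.py <<'E'
from h import *
import pickle
d=pickle.load(open('d.pkl','rb'))
c=d['top'];P=pts(c);Z=P[...,2]
u0,u1,v0,v1=335,400,112,205
def rect(m,n):
    Q=P[m][:,:2].astype(np.float32); r=cv2.minAreaRect(Q); print(n,len(Q),np.round(Q.mean(0),1),np.round(r[0],1),np.round(r[1],1),round(r[2],2),'z',round(float(np.median(Z[m])),1))
W=np.zeros(Z.shape,bool);W[v0:v1,u0:u1]=1
B=c['frame'].astype(int).sum(2)>330
rect(W&(Z>66)&(Z<80),'stack top'); rect(W&(Z>18)&(Z<30)&B,'poke'); rect(W&(Z>3)&(Z<14)&B,'tongue')
W[:]=0;W[115:220,235:325]=1
rect(W&(Z>53)&(Z<64),'pan')
hsv=cv2.cvtColor(c['frame'],cv2.COLOR_RGB2HSV)
cv2.imwrite('pics/c.png',cv2.resize(c['frame'][110:215,230:410,::-1],None,fx=4,fy=4,interpolation=2))
E
python3 m.py
```

```text
stack top 1195 [ 644.9 -222.5] [ 647.3 -222.6] [130.7  70.6] 16.94 z 72.1
poke 222 [ 562.2 -242.7] [ 567.4 -241.2] [37.2 61.7] 13.82 z 24.5
tongue 106 [ 544.3 -248.6] [ 629.  -264.8] [ 53.7 207.8] 80.45 z 8.0
pan 2804 [632.2  12.2] [632.6  12.1] [140.6 140. ] 11.35 z 58.1
```

View pics/c.png

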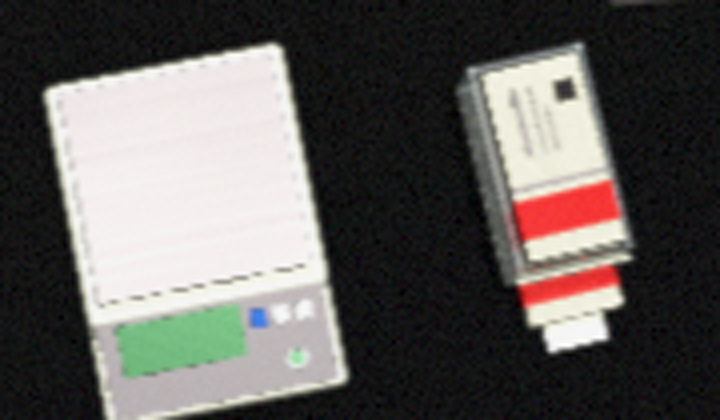

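Close crop confirms it: the red-banded carton pokes out at crop (575,295) above the white tongue at (577,333). Dispenser yaw is about 0.245 rad, and the pan centre is about (632,12). Now I'll hover above the carton.

>>> servo_tool([
  [[0.07,0.06,0,0,0,-0.01,0],[0.15,0.12,0,0,0,-0.02,0],[0.23,0.19,0,0,0,-0.03,0],[0.31,0.25,-0.02,0,0,-0.04,0],[0.39,0.32,-0.04,0,0,-0.05,0],[0.47,0.38,-0.06,0,0,-0.06,0],[0.54,0.44,-0.08,0,0,-0.069,0],[0.59,0.48,-0.1,0,0,-0.069,0],[0.606,0.492,-0.11,0,0,-0.069,0],[0.606,0.492,-0.11,0,0,-0.069,0]],
], newtons=20)

```text
clock: 1.1
eef_pos: [548.2, -245.4, 149.2]
eef_rot: [-3.14, 0.002, 0.247]
wrist_force: [0.0, 0.5, -0.1]
finger_gap: 94.0
finger_force: 0.0
```

```bash
cat > w.py <<'E'
from h import *
s=manip.read_state();print(s['clock'],np.round(s['eef_pos'],1),np.round(s['eef_rot'],3))
c=cam('wrist');save(c,'d.png');P=pts(c);Z=P[...,2]
ok=c['range_z']>0
B=c['frame'].astype(int).sum(2)>330
N=(P[...,0]>480)&(P[...,0]<720)&(P[...,1]>-320)&(P[...,1]<-160)&ok
def rect(m,n):
    Q=P[m][:,:2].astype(np.float32)
    if len(Q)<20: print(n,len(Q));return
    r=cv2.minAreaRect(Q); print(n,len(Q),np.round(Q.mean(0),1),np.round(r[0],1),np.round(r[1],1),round(r[2],2),'z',round(float(np.median(Z[m])),1))
def big(m):
    k,l,st,_=cv2.connectedComponentsWithStats(cv2.morphologyEx(m.astype(np.uint8),cv2.MORPH_OPEN,np.ones((3,3))))
    return l==1+st[1:,4].argmax() if k>1 else m
rect(big(N&(Z>19)&(Z<29)),'poke');rect(big(N&(Z>4)&(Z<13)&B),'tongue');rect(big(N&(Z>66)&(Z<78)),'top')
E
python3 w.py
```

```text
1.1 [ 548.2 -245.4  149.2] [-3.14e+00  2.00e-03  2.47e-01]
poke 1410 [ 559.5 -243.4] [ 559.6 -243.7] [21.3 61.8] 14.43 z 23.5
tongue 504 [ 538.4 -248.6] [ 538.4 -248.5] [13.5 38.8] 14.52 z 7.4
top 14675 [ 647.2 -222.2] [ 643.5 -223.1] [120.   62.7] 14.1 z 71.4
```

View pics/d.png

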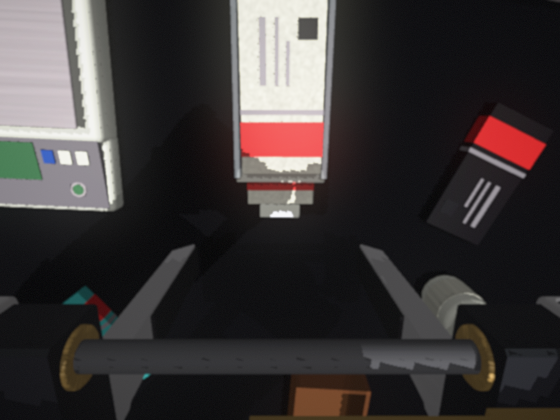

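The wrist view shows the carton front at (280,195) and tongue at (280,212), well centred between the fingers. It pokes out about 32 mm, so I'll grasp 12 mm behind its front.

>>> servo_tool([
  [[0.01,0.002,-0.04,0,0,0.001,0],[0.02,0.004,-0.1,0,0,0.001,0],[0.025,0.004,-0.16,0,0,0.001,0],[0.025,0.004,-0.21,0,0,0.001,0],[0.025,0.004,-0.25,0,0,0.001,0],[0.025,0.004,-0.268,0,0,0.001,0],[0.025,0.004,-0.276,0,0,0.001,0],[0.025,0.004,-0.276,0,0,0.001,0],[0.025,0.004,-0.276,0,0,0.001,0]],
])

```text
clock: 2.05
eef_pos: [560.9, -244.9, 13.7]
eef_rot: [3.14, -0.001, 0.248]
wrist_force: [-0.3, -0.1, 0.3]
finger_gap: 94.0
finger_force: 0.0
```

>>> servo_tool([
  [[0,0.002,-0.004,0,0,0,0],[0,0.002,-0.005,0,0,0,0],[0,0.002,-0.005,0,0,0,0]],
])

```text
clock: 2.35
eef_pos: [560.6, -243.3, 10.1]
eef_rot: [3.141, -0.0, 0.248]
wrist_force: [-0.6, 0.2, 0.7]
finger_gap: 94.1
finger_force: 0.0
```

```bash
python3 - <<'E'
from h import *
for i in range(3):
    s=manip.read_state();print(s['clock'],np.round(s['eef_pos'],1),np.round(s['eef_rot'],3)); c=cam('wrist')
save(c,'e.png')
E
```

```text
2.35 [ 560.6 -243.3   10.1] [ 3.141 -0.     0.248]
2.4 [ 560.6 -243.3   10.1] [ 3.141 -0.     0.248]
2.45 [ 560.6 -243.4   10.1] [ 3.141 -0.     0.248]
```

View pics/e.png

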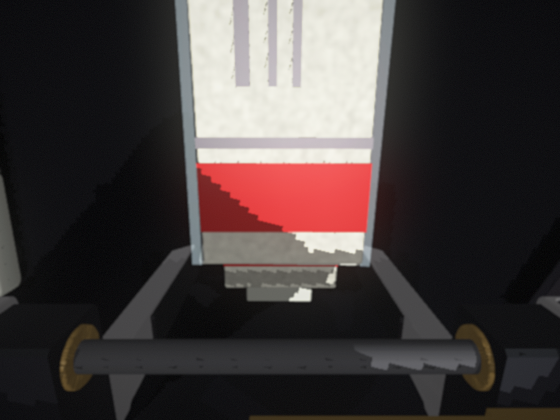

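The fingertips, at (190,250) and (370,250), straddle the carton front at (281,275) symmetrically. I'll close.

>>> servo_tool([
  [[0,0,0,0,0,0,0.2],[0,0,0,0,0,0,0.3],[0,0,0,0,0,0,0.35],[0,0,0,0,0,0,0.4],[0,0,0,0,0,0,0.5],[0,0,0,0,0,0,0.5],[0,0,0,0,0,0,0.5]],
], newtons=20)

```text
clock: 3.2
eef_pos: [560.6, -243.4, 9.9]
eef_rot: [3.142, -0.0, 0.248]
wrist_force: [-0.1, -0.2, -0.3]
finger_gap: 62.2
finger_force: 20.0
```

>>> servo_tool([
  [[-0.0097,-0.0025,0,0,0,0,0.5],[-0.0194,-0.005,0,0,0,0,0.5],[-0.0291,-0.0074,0,0,0,0,0.5],[-0.0388,-0.0099,0,0,0,0,0.5],[-0.0485,-0.0124,0,0,0,0,0.5],[-0.0581,-0.0149,0,0,0,0,0.5],[-0.0678,-0.0173,0,0,0,0,0.5],[-0.0775,-0.0198,0,0,0,0,0.5],[-0.0872,-0.0223,0,0,0,0,0.5],[-0.0969,-0.0247,0,0,0,0,0.5]],
])

```text
clock: 4.2
eef_pos: [511.6, -255.8, 10.0]
eef_rot: [-3.142, 0.0, 0.248]
wrist_force: [-0.1, -0.5, 0.2]
finger_gap: 62.2
finger_force: 20.0
```

```bash
python3 - <<'E'
from h import *
c=cam('scene');cv2.imwrite('pics/f.png',cv2.resize(c['frame'][200:350,120:320,::-1],None,fx=3,fy=3,interpolation=2))
E
```

```text
(no output)
```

View pics/f.png

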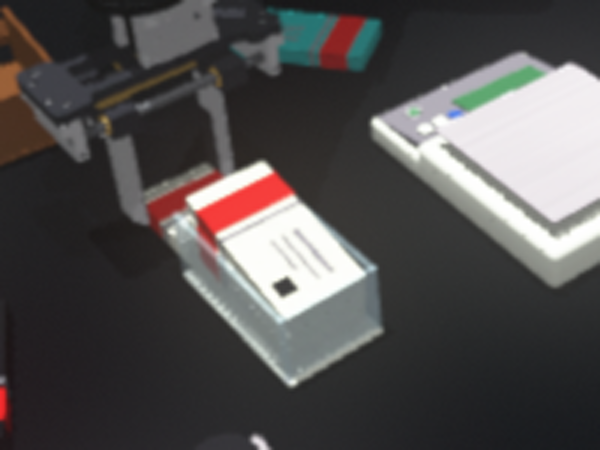

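The picture shows the pack held by its front end and the upper cartons tipped back behind the rail, as expected. I'll keep drawing.

>>> servo_tool([
  [[-0.0116,-0.003,0,0,0,0,0.5],[-0.0233,-0.0059,0,0,0,0,0.5],[-0.0349,-0.0089,0,0,0,0,0.5],[-0.0465,-0.0119,0,0,0,0,0.5],[-0.0581,-0.0148,0,0,0,0,0.5],[-0.0698,-0.0178,0,0,0,0,0.5],[-0.0814,-0.0208,0,0,0,0,0.5],[-0.1,-0.0255,0,0,0,0,0.5],[-0.125,-0.0319,0,0,0,0,0.5],[-0.125,-0.0319,0,0,0,0,0.5]],
])

```text
clock: 5.25
eef_pos: [448.1, -272.0, 9.9]
eef_rot: [-3.141, 0.001, 0.247]
wrist_force: [-0.5, -0.3, 0.2]
finger_gap: 62.1
finger_force: 19.9
```

```bash
python3 - <<'E'
from h import *
c=cam('scene');cv2.imwrite('pics/g.png',cv2.resize(c['frame'][200:350,120:320,::-1],None,fx=3,fy=3,interpolation=2))
E
```

```text
(no output)
```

View pics/g.png

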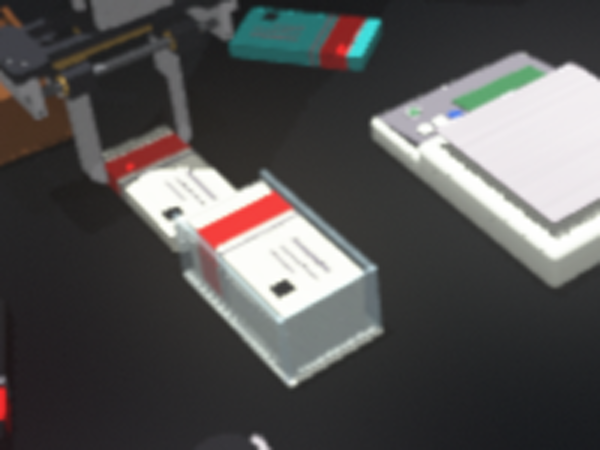

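The pack is clear of the rail and the remaining three have dropped and look level. I'll lift clear.

>>> servo_tool([
  [[-0.015,-0.004,0.004,0,0,0,0.5],[-0.02,-0.005,0.015,0,0,0,0.5],[-0.02,-0.005,0.04,0,0,0,0.5],[-0.02,-0.005,0.07,0,0,0,0.5],[-0.02,-0.005,0.105,0,0,0,0.5],[-0.02,-0.005,0.14,0,0,0,0.5],[-0.02,-0.005,0.175,0,0,0,0.5],[-0.02,-0.005,0.205,0,0,0,0.5],[-0.02,-0.005,0.22,0,0,0,0.5],[-0.02,-0.005,0.22,0,0,0,0.5]],
])

```text
clock: 6.3
eef_pos: [440.1, -274.4, 121.3]
eef_rot: [3.14, -0.001, 0.248]
wrist_force: [0.7, 0.7, -0.3]
finger_gap: 61.9
finger_force: 20.0
```

```bash
cat > k.py <<'E'
from h import *
import sys
s=manip.read_state();p=s['eef_pos'];R=cv2.Rodrigues(np.array([0,0,s['eef_rot'][2]]))[0]
print(s['clock'],np.round(p,1),np.round(s['eef_rot'],3),s['finger_gap'])
def plane(Q,n):
    A=np.c_[Q[:,:2]-Q[:,:2].mean(0),np.ones(len(Q))];z=np.linalg.lstsq(A,Q[:,2],rcond=None)[0]
    r=cv2.minAreaRect(Q[:,:2].astype(np.float32));print(n,len(Q),'slope',np.round(z,3),'c',np.round(r[0],1),np.round(r[1],1),round(r[2],1))
for n in('scene','top','wrist'):
    c=cam(n);P=pts(c);L=(P-p)@R;B=(c['frame'].astype(int).sum(2)>300)&(c['range_z']>0)
    m=B&(L[...,0]>-15)&(L[...,0]<120)&(abs(L[...,1])<29)&(abs(L[...,2]-14)<15)
    if m.sum()>50: plane(P[m],n+' held')
    m=B&(abs(P[...,0]-644)<72)&(abs(P[...,1]+223)<50)&(abs(P[...,2]-56)<14)
    if m.sum()>50 and n!='wrist': plane(P[m],n+' stack')
E
python3 k.py
```

```text
6.3 [ 440.1 -274.4  121.3] [ 3.14e+00 -1.00e-03  2.48e-01] 61.906922633385264
scene held 823 slope [-3.80000e-02 -7.00000e-03  1.33343e+02] c [ 492.1 -261.1] [129.4  57.7] 14.1
scene stack 1857 slope [-1.0000e-02  1.9000e-02  5.5447e+01] c [ 646.5 -222.5] [144.8  77.2] 13.5
top held 697 slope [-6.00000e-03  0.00000e+00  1.34377e+02] c [ 509.6 -256.5] [84.3 57.6] 13.5
top stack 1408 slope [1.1000e-02 2.6000e-02 5.6168e+01] c [ 643.9 -223.3] [142.2  76.2] 13.7
wrist held 20607 slope [-3.00000e-03  1.00000e-03  1.32975e+02] c [ 489.1 -261.9] [125.6  58. ] 14.2
```

The held pack is flat (slope −0.003) and its centre is 50.6 mm ahead of the TCP. The rest of the stack is level at 56 mm. I'll carry it over the pan.

>>> servo_tool([
  [[0.008,0.015,0.01,0,0,0,0.5],[0.028,0.055,0.02,0,0,-0.002,0.5],[0.06,0.115,0.02,0,0,-0.004,0.5],[0.1,0.19,0.02,0,0,-0.006,0.5],[0.14,0.27,0.02,0,0,-0.008,0.5],[0.18,0.345,0.02,0,0,-0.01,0.5],[0.22,0.425,0.02,0,0,-0.012,0.5],[0.255,0.49,0.01,0,0,-0.014,0.5],[0.278,0.535,0,0,0,-0.016,0.5],[0.287,0.553,0,0,0,-0.016,0.5]],
])

```text
clock: 7.45
eef_pos: [583.2, 4.8, 119.0]
eef_rot: [-3.141, 0.002, 0.2]
wrist_force: [0.6, -0.6, -0.8]
finger_gap: 62.0
finger_force: 20.0
```

>>> servo_tool([
  [[0,0,-0.01,0,0,0,0.5],[0,0,-0.03,0,0,0,0.5],[0,0,-0.05,0,0,0,0.5],[0,0,-0.065,0,0,0,0.5],[0,0,-0.075,0,0,0,0.5],[0,0,-0.08,0,0,0,0.5],[0,0,-0.08,0,0,0,0.5],[0,0,-0.08,0,0,0,0.5]],
])

```text
clock: 8.25
eef_pos: [583.2, 2.3, 80.2]
eef_rot: [3.141, -0.0, 0.198]
wrist_force: [-0.1, -0.2, -1.0]
finger_gap: 61.8
finger_force: 20.0
```

```bash
python3 k.py
```

```text
8.25 [583.2   2.3  80.2] [ 3.141 -0.     0.198] 61.75111832372073
scene held 811 slope [-3.0000e-02  4.0000e-03  9.2518e+01] c [636.5  12.9] [126.1  57.9] 11.4
scene stack 1841 slope [-7.0000e-03  2.0000e-02  5.5511e+01] c [ 646.8 -222.3] [144.3  77.3] 13.4
top held 108 slope [-9.9000e-02  7.0000e-03  9.4855e+01] c [689.7  21.7] [58.  15.9] 89.3
top stack 1414 slope [8.0000e-03 3.4000e-02 5.6229e+01] c [ 644.4 -222.9] [142.7  75.6] 13.0
wrist held 20601 slope [-1.0000e-03 -0.0000e+00  9.3636e+01] c [633.2  12.3] [125.8  58. ] 11.3
```

Centred at (633.2,12.3) over the pan centre (632.5,12.1), flat, with the underside about 20 mm above the pan. I'll lower it gently.

>>> servo_tool([
  [[0,0,-0.008,0,0,0,0.5],[0,0,-0.016,0,0,0,0.5],[0,0,-0.023,0,0,0,0.5],[0,0,-0.029,0,0,0,0.5],[0,0,-0.033,0,0,0,0.5],[0,0,-0.035,0,0,0,0.5],[0,0,-0.036,0,0,0,0.5],[0,0,-0.036,0,0,0,0.5]],
])

```text
clock: 9.2
eef_pos: [583.1, 2.3, 62.0]
eef_rot: [3.142, -0.0, 0.198]
wrist_force: [-0.2, -0.7, -0.0]
finger_gap: 61.7
finger_force: 20.0
```

>>> servo_tool([
  [[0,0,-0.001,0,0,0,0.5],[0,0,-0.002,0,0,0,0.5],[0,0,-0.002,0,0,0,0.5],[0,0,-0.002,0,0,0,0.5]],
])

```text
clock: 9.6
eef_pos: [583.1, 2.3, 61.0]
eef_rot: [3.142, -0.0, 0.198]
wrist_force: [-0.5, -0.0, -0.8]
finger_gap: 61.9
finger_force: 20.0
```

>>> servo_tool([
  [[0,0,-0.001,0,0,0,0.5],[0,0,-0.002,0,0,0,0.5],[0,0,-0.002,0,0,0,0.5],[0,0,-0.002,0,0,0,0.5]],
])

```text
clock: 10.0
eef_pos: [583.1, 2.3, 60.0]
eef_rot: [3.142, -0.0, 0.198]
wrist_force: [-0.8, -0.0, -0.8]
finger_gap: 61.9
finger_force: 19.9
```

>>> servo_tool([
  [[0,0,-0.001,0,0,0,0.5],[0,0,-0.001,0,0,0,0.5],[0,0,-0.001,0,0,0,0.5]],
])

```text
clock: 10.3
eef_pos: [583.1, 2.3, 59.5]
eef_rot: [3.142, -0.0, 0.198]
wrist_force: [0.6, -0.2, -0.5]
finger_gap: 62.1
finger_force: 19.9
```

```bash
python3 k.py | grep -E 'wrist|^1'; python3 -c "
from h import *
for i in range(4):
    c=cam('wrist');print(np.round(manip.read_state()['wrist_force'],1))
P=pts(c);m=(abs(P[...,2]-58)<6)&(abs(P[...,0]-650)<45)&(P[...,1]<75)&(P[...,1]>-60);print(m.sum(),np.median(P[m][:,2]))"
```

```text
10.3 [583.1   2.3  59.5] [ 3.142 -0.     0.198] 62.0507629308593
wrist held 20633 slope [-1.0000e-03  1.0000e-03  7.2933e+01] c [635.3  12.8] [130.4  58. ] 11.3
[-0.5 -0.4  0.9]
[ 0.2 -0.4  1.1]
[ 0.4 -0.2  1.5]
[-0.1  0.4  1.9]
18922 56.88935083993832
```

The pack top (72.9) is 16 mm above the pan surface (56.9) and the force is about 1.5 N upward, so it's in contact. I'll release.

>>> servo_tool([
  [[0,0,0,0,0,0,0.3],[0,0,0,0,0,0,0.2],[0,0,0,0,0,0,0.1],[0,0,0,0,0,0,0],[0,0,0,0,0,0,0],[0,0,0,0,0,0,0]],
])

```text
clock: 11.25
eef_pos: [583.1, 2.3, 59.5]
eef_rot: [-3.142, 0.0, 0.198]
wrist_force: [0.1, -0.3, -1.3]
finger_gap: 93.6
finger_force: 0.0
```

>>> servo_tool([
  [[0,0,0.01,0,0,0,0],[0,0,0.03,0,0,0,0],[0,0,0.07,0,0,0,0],[0,0,0.12,0,0,0,0],[-0.05,0,0.18,0,0,0,0],[-0.12,0,0.24,0,0,0,0],[-0.2,0,0.29,0,0,0,0],[-0.26,0,0.3,0,0,0,0],[-0.28,0,0.3,0,0,0,0],[-0.28,0,0.3,0,0,0,0]],
])

```text
clock: 12.25
eef_pos: [442.9, 2.3, 210.3]
eef_rot: [3.141, -0.002, 0.198]
wrist_force: [-0.3, -0.3, 0.2]
finger_gap: 93.8
finger_force: 0.0
```

```bash
python3 - <<'E'
from h import *
c=cam('top');P=pts(c);Z=P[...,2];B=c['frame'].astype(int).sum(2)>300
m=B&(Z>66)&(Z<80)&(abs(P[...,0]-632)<90)&(abs(P[...,1]-12)<60)
r=cv2.minAreaRect(P[m][:,:2].astype(np.float32));print(r,np.median(Z[m]),manip.read_state()['clock'],manip.read_state()['finger_gap'])
save(c,'i.png')
c=cam('scene');save(c,'j.png');cv2.imwrite('pics/j2.png',cv2.resize(c['frame'][180:340,150:430,::-1],None,fx=2.8,fy=2.8,interpolation=2))
E
```

```text
((632.0668334960938, 19.66974639892578), (126.59701538085938, 76.67742156982422), 9.811020851135254) 73.9972913193285 12.3 94.00937740962655
```

View pics/j2.png

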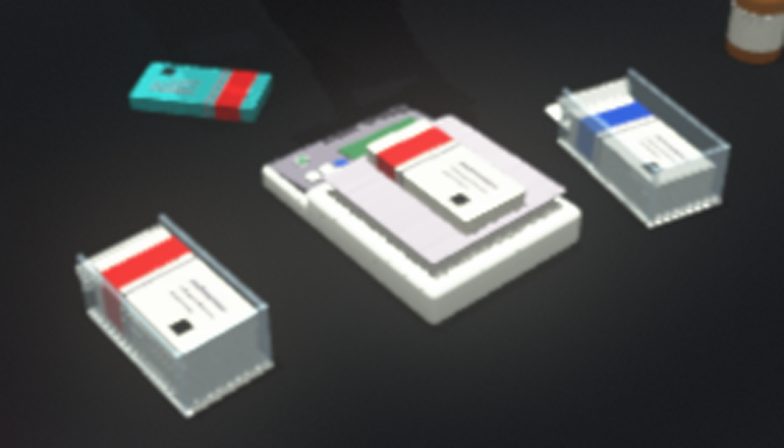

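View pics/i.png

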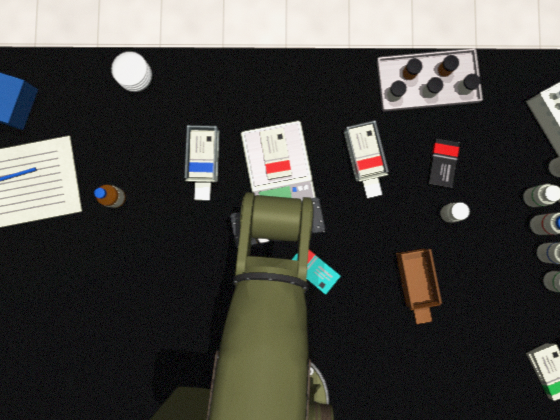

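The scene crop shows the pack flat at (448,175), centred on the pan at (447,190), and the three red cartons seated level at (175,290). The top view shows the blue cartons and bottles where they were. Handing in.

```bash
python3 -c "
from cell import manip
print(manip.sign_off())"
```

```text
the job is handed in; nothing more can be done
None
```

The bottom red carton was drawn straight out and set down flat, same way up, in the middle of the balance pan, the other three settled level in the dispenser, and the job was handed in after about 12 s of the 48 s allowed.

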